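# Put the burnt-out bulb away in the trip-latched cabinet

### The job

One of the two spiral bulbs standing on the ledge is burnt out: it is the one with the scorched brown collar. Press the red trip lever on the front of the wooden cabinet all the way down so that its door springs open, stand the burnt-out bulb on its spiral in the cabinet's empty compartment, setting it down rather than dropping it, then push the door shut until it latches and stays shut. Leave the good bulb, the orange cage and the steel jar where they are, and the bulb already in the cabinet standing.

Things in the scene. Friction and masses are not known exactly. Their poses are not given: they have to be found in the camera images.
- cabinet: Fixed wooden cabinet lying on its back, so its swing door faces up like a lid. 150 (x) by 240 (y) mm, 118 mm high to the rim, the shut door's top at 128 mm. Origin: centre of its underside; z up; -x is the front (lever side, nearest the robot), the door hinge runs along y at the +x edge. Walls 10 mm, floor 8 mm thick. A partition 8 mm thick, 50 mm high stands along x at y = 0: the -y compartment holds an old bulb, the +y one is empty.
- bay (a point): Centre of the floor of the empty compartment (+y half), 8 mm above the cabinet's underside; same axes as the cabinet. The compartment measures 130 (x) by 106 (y) mm and is 110 mm deep below the rim.
- door (a joint): Door angle in rad: 0 shut, 1.45 fully open (almost upright). Opens by the +x edge hinge, free front edge rising. Its hinge spring throws it open in about 1 s when the latch lets go, and holds it there; pushing it shut against the spring takes 2 to 4 N at the free edge, and about 9 N, in the last 20 mm, to snap the steel striker on its front edge under the lever's hook. The latched door rests at about 0.01.
- door_edge (a point): Middle of the door's free edge on its outer face (the face that is on top when shut). The door is 10 mm thick, 240 mm wide, 150 mm from hinge to free edge. A steel striker and the lever's hook (up to 30 mm above the shut door) stand ahead of this edge, within 10 mm of its middle; press the door beside them.
- door_hinge (a point): Middle of the door's hinge axis, which runs along the cabinet's y at its +x edge, 118 mm above its underside. The outer face lies 10 mm off the axis.
- trip (a joint): Angle in rad of the sprung trip lever: 0 at rest (hook over the door's striker), 0.255 at the stop with the pad fully down. The hook lets go only near the end of the stroke, at about 0.22. It springs back when released.
- trip_pad (a point): Centre of the top face of the lever's red pad, 36 (x) by 50 (y) mm, 8 mm thick, 61 mm ahead (-x) of the cabinet's front face and about 108 mm above the ledge. Full stroke pushes it about 13 mm down, against a spring of about 2.5 N at first and 5 N at the stop.
- dead_bulb: The burnt-out spiral energy-saver bulb, scorched brown collar and dull glass, standing on its glass spiral with its metal cap up. Origin: centre of its underside, z up along its axis. 102 mm tall, 70 g: spiral 44 mm across up to 46 mm, brown collar 44 mm across from 46 to 58 mm tapering to 66 mm, then the aluminium bayonet cap 23 mm across up to 102 mm.
- good_bulb: A good bulb of the same shape with white collar and white glass, standing the same way. Leave it alone.
- old_bulb: Another burnt-out bulb of the same shape, already standing in the cabinet's -y compartment, hidden while the door is shut. Must stay standing.
- cage: Orange plastic bulb cage, 97 mm across, 135 mm tall, standing; origin at the centre of its underside. Leave it alone.
- jar: Stainless steel screw-top jar, 76 mm across, 102 mm tall; origin at the centre of its underside. Leave it alone.

How it is judged (in metres and radians):
On the way, in this order (a step that is already met when the one before it is completed fails the run):
1. the trip lever is pressed all the way down (value of joint trip above 0.205 rad), for 0.02 s.
2. the burnt-out bulb stands released in the empty compartment with the door open (value of joint door above 0.5 rad and x of dead_bulb in the frame of bay between -0.055 and 0.055 m and y of dead_bulb in the frame of bay between -0.045 and 0.045 m and z of dead_bulb in the frame of bay below 0.01 m and angle between dead_bulb's own z axis and vertical below 0.2 rad and contact force between the fingers and dead_bulb below 0.1 N), for 0.2 s.
At the end, for the whole second after the job is handed in: The door is latched shut (under 0.03 rad) with the trip lever sprung back up (under 0.05 rad); the burnt-out bulb stands at rest on the floor of the +y compartment within 0.2 rad of upright; the old bulb still stands within 0.2 rad; good bulb, cage and jar are within 30 mm of where they began (value of joint door below 0.03 rad and value of joint trip below 0.05 rad and x of dead_bulb in the frame of bay between -0.055 and 0.055 m and y of dead_bulb in the frame of bay between -0.045 and 0.045 m and z of dead_bulb in the frame of bay below 0.01 m and angle between each of dead_bulb, old_bulb's own z axis and vertical below 0.2 rad and linear speed of dead_bulb below 0.02 m/s and distance of each of good_bulb, cage, jar from where it was at the start of the episode below 0.03 m); the robot touches nothing.
It fails at once if the burnt-out bulb is dropped into the cabinet (faster than 0.7 m/s below the rim) (z of dead_bulb in the frame of bay below 0.1 m and x of dead_bulb in the frame of bay between -0.065 and 0.065 m and y of dead_bulb in the frame of bay between -0.055 and 0.055 m and linear speed of dead_bulb above 0.7 m/s).
It fails at once if the good bulb, the cage or the jar is pushed about (30 mm) (distance of any of good_bulb, cage, jar from where it was at the start of the episode above 0.03 m).
It fails at once if the bulb already in the cabinet is knocked over (angle between old_bulb's own z axis and vertical above 0.5 rad).
It also fails if it takes over 70 s, if anything falls off the work surface, if the arm or the gripper's body presses on something with over 40 N, if the wrist force passes 120 N, or if a joint passes its speed limit or range.

### The arm

A 6-joint arm with a two-finger parallel gripper is mounted at the origin on the work surface. World frame = base frame: x ahead of the robot, y to its left, z up, the work surface at z = 0. Lengths are in m, angles in degrees, forces in N, time in s.
With the tool pointing down it reaches from about 0.3 to 0.75 m from the base axis. Payload 8.5 kg.
Tool frame: the origin (TCP) lies on the centre line of the jaws, within the pads' length; the fingertips stand 19 mm ahead of it and the grasp point (between the pads) is the TCP (env.tcp_to_tips is the z of the fingertips in the tool frame, in m); z points along the fingers, y is the line along which they close (so a half turn about z gives the same grasp; the last joint's range is limited). The gripper opens to 85 mm and grips with 20 to 120 N. Pads are 22 mm wide; open, the fingers measure 114 mm over their backs; the gripper's body (76 mm by 85 mm) begins 54 mm behind the grasp point. The pads swing forward as they close: fully open they stand 13 mm farther back than shut.
Start: joints at [-88.367, 21.807, 74.336, -0, 83.858, -12.336], TCP at [0.133, -0.534, 0.25] pointing down, gripper open.
Joint ranges: [-178.18, 178.18], [-50.72, 133.34], [12.68, 142.11], [-81.47, 261.47], [9.98, 163.14], [-165.26, 165.26]. Speed limits (degrees/s): [136.94, 136.94, 180, 180, 180, 180].

### API

Orientations are given as a 3x3 rotation matrix whose columns are the frame's x, y, z axes.
In Python, from rig import env gives the robot as it stands.
- The arm moves only by the tool servo_tool, never from a script. Its argument "steps" is a list of rows, each an object of numbers: "tx", "ty", "tz": the shift along the world's x, y, z in cm; "yaw": the turn about the world's z in degrees; "claw": the finger opening in cm, from 0 to 8.54. In form: [{"tx": .., "ty": .., "tz": .., "yaw": .., "claw": ..}, ...]. A call has 1 to 20 rows; each row shifts and turns the commanded pose from where the row before left it; what a row does not reach is not made up. A row lasts 1/10 s, in which the tool goes at most 50 mm and 8.59 degrees, less where a joint would pass 70% of its speed; a pose out of reach is approached as far as the arm can. A call with a gripper value outside its range is refused whole. The fingers move at their own pace and stop on an object; "newtons" is the grip in N (left out, the last holds). Time passes only in rows, so rows that do not move let the fingers close. It gives the time, the measured TCP pose, the force, the opening and the grip force at its end, in the units of the state.
- env.observe(): the state, without advancing time (a new reading comes with each control period).
- env.get_image(name): name is "side" or "top" or "wrist"; returns (picture, depth): 480x640x3 uint8, red, green, blue; 480x640 float32, m along the optical axis (not along the pixel's ray), 0 where there is no reading.
- env.camera_model(name): a dict with "fovy" (degrees; the focal length in pixels is half the picture's height over the tangent of half this angle, whatever the lens; pixels are square), "cx", "cy" (the principal point, pixels), "T" (4x4, takes a point from camera to world coordinates). Camera axes: x right, y down, z forward; pixel columns grow to the right and rows downward; lengths in m; the calibration is good to about 2 mm. A picture is of the moment at which its call begins: read the wrist's pose just before it. camera_model takes no time and is no camera call; for the wrist camera it gives the pose at the moment of the call.
- env.close_job(): hands the job in; it is judged then, once.
The state is a dict: "time_s": time; "q": joint angles; "qvel": joint speeds; "joint_efforts": joint torques, N m; "position": TCP position; "tool_rot": TCP orientation; "ft_force": force on the tool from outside, world axes, zero at the start; "wrist_torque": the same for the moment, N m; "grip_width": finger opening in m; "gripper_force": force on a finger pad.
Only numpy, scipy, OpenCV 4.12 (cv2) and the standard library are available. Lean on these libraries where they do the work, as an engineer would, in place of code of your own. Each camera call takes 0.05 s, during which the arm holds its last target. There are 200 camera calls.

## Working session

There is one attempt and no reset: what is moved stays moved. The work goes in short steps, Python scripts to look and compute and a tool call to move; the robot and the scene stay as the last step left them, time stands still between calls to the robot, and variables do not carry over. Pictures are saved under pics/ and viewed, at most 10 in all, crops included, and the job is handed in when it is done.

Besides the shell and the picture viewer there is one more tool, called after "Request:" as name(argument=value, ...), one argument or row to a line, values as JSON. servo_tool: Moves the arm, as the interface text tells. Its arguments: {"type":"object","properties":{"steps":{"type":"array"},"newtons":{"type":"number"}},"required":["steps"]}

```bash
mkdir -p pics; cat > h.py <<'E'
import numpy as np, cv2
from rig import env
def grab(n, save=None):
    m=env.camera_model(n); im,d=env.get_image(n)
    if save: cv2.imwrite('pics/'+save,cv2.cvtColor(im,cv2.COLOR_RGB2BGR))
    f=240/np.tan(np.radians(m['fovy'])/2)
    v,u=np.mgrid[:480,:640]
    P=np.stack([(u-m['cx'])/f*d,(v-m['cy'])/f*d,d],-1)@m['T'][:3,:3].T+m['T'][:3,3]
    P[d==0]=np.nan
    return im,d,P,m,f
E
python3 - <<'E'
from h import *
for n in('top','side'):
    im,d,P,m,f=grab(n,n+'0.png'); np.save(n+'P.npy',P); np.save(n+'I.npy',im)
    print(n,np.round(m['T'],3).tolist(),f,m['cx'],m['cy'])
o=env.observe();print(o['time_s'],o['tool_rot'],o['position'])
E
```

```text
top [[0.027, -0.987, 0.159, 0.313], [-1.0, -0.028, -0.003, -0.041], [0.007, -0.159, -0.987, 1.57], [0.0, 0.0, 0.0, 1.0]] 602.5821357513344 320.120504696016 234.61262879723378
side [[-0.95, 0.238, -0.2, 0.788], [0.311, 0.701, -0.642, 0.659], [-0.013, -0.672, -0.74, 0.918], [0.0, 0.0, 0.0, 1.0]] 454.36612334465957 319.9553307951353 244.91309242196428
0.1 [[ 9.70427666e-01  2.41392096e-01  4.28982963e-06]
 [ 2.41391884e-01 -9.70426835e-01  1.31018340e-03]
 [ 3.20430884e-04 -1.27040269e-03 -9.99999142e-01]] [ 0.13277005 -0.53349683  0.24977051]
```

View pics/top0.png

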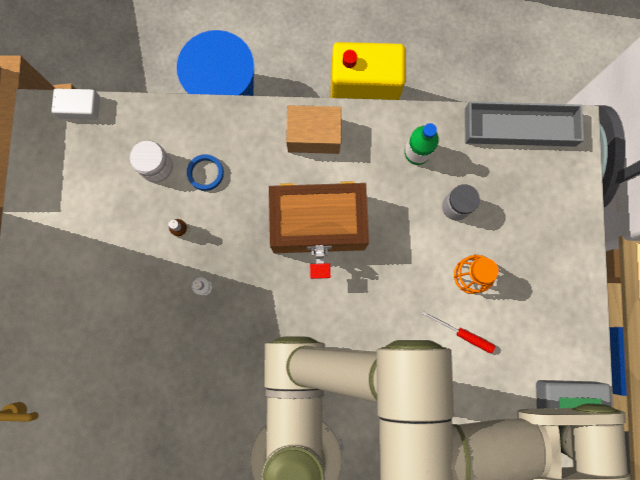

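View pics/side0.png

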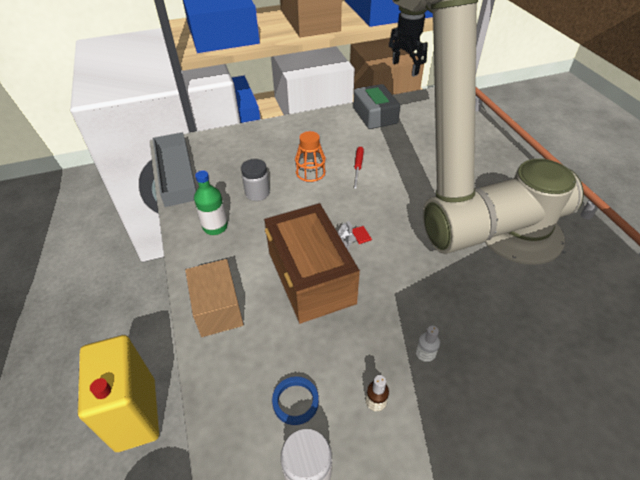

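The top view shows the cabinet at (319,217), its red pad at (320,271), the brown-collared bulb at (178,227), the white one in shadow at (202,286), and the cage and jar at (477,272) and (461,202). The side view shows the brown-collared bulb at (377,395) and the white one at (428,345).

```bash
python3 - <<'E'
from h import *
for n,boxes in (('top',{'dead':(160,210,195,245),'good':(190,272,215,298),'cage':(450,250,502,300),'jar':(440,182,484,224),'bottle':(400,120,442,170),'white':(125,135,172,185)}),('side',{'dead':(355,368,400,415),'good':(412,320,445,365)})):
    P=np.load(n+'P.npy')
    for k,(a,b,c,d) in boxes.items():
        Q=P[b:d,a:c].reshape(-1,3);Q=Q[np.isfinite(Q).all(1)]
        zt=Q[:,2].max(); S=Q[Q[:,2]>zt-.012]; L=Q[Q[:,2]>.025]
        print(n,k,'top',zt.round(3),S.mean(0).round(3),len(S),'ext',L.min(0).round(3),L.max(0).round(3))
P=np.load('topP.npy');im=np.load('topI.npy').astype(int)
for n in('top','side'):
    P=np.load(n+'P.npy');im=np.load(n+'I.npy').astype(int)
    M=(im[...,0]>150)&(im[...,1]<60)&(im[...,2]<60)&(abs(P[...,2]-.107)<.012)&(P[...,0]<.6)
    q=P[M]; r=cv2.minAreaRect((q[:,:2]*1000).astype(np.float32)); print(n,'pad',len(q),q.mean(0).round(4),r)
    x=P[...,0];y=P[...,1]
    M=(abs(P[...,2]-.126)<.01)&(x>.35)&(x<.75)&(abs(y+.04)<.2)
    M=cv2.morphologyEx(M.astype(np.uint8),cv2.MORPH_OPEN,np.ones((9,9)))>0
    q=P[M]; r=cv2.minAreaRect((q[:,:2]*1000).astype(np.float32)); print(n,'door',len(q),q.mean(0).round(4),r)
E
```

```text
top dead top 0.107 [0.566 0.317 0.101] 67 ext [0.545 0.294 0.025] [0.587 0.34  0.107]
top good top 0.108 [0.418 0.25  0.102] 67 ext [0.397 0.228 0.025] [0.44  0.272 0.108]
top cage top 0.142 [ 0.47  -0.444  0.135] 460 ext [ 0.422 -0.489  0.027] [ 0.517 -0.396  0.142]
top jar top 0.11 [ 0.651 -0.404  0.102] 519 ext [ 0.614 -0.441  0.025] [ 0.689 -0.367  0.11 ]
top bottle top 0.197 [ 0.798 -0.301  0.19 ] 125 ext [ 0.76  -0.335  0.025] [ 0.832 -0.265  0.197]
top white top 0.108 [0.738 0.397 0.1  ] 592 ext [0.692 0.351 0.025] [0.782 0.439 0.108]
side dead top 0.106 [0.57  0.32  0.102] 126 ext [0.548 0.297 0.025] [0.591 0.341 0.106]
side good top 0.106 [0.423 0.253 0.102] 110 ext [0.399 0.231 0.025] [0.443 0.274 0.106]
top pad 274 [ 0.4601 -0.0475  0.1071] ((460.2289123535156, -47.267024993896484), (34.81690216064453, 46.593544006347656), 4.618954181671143)
top door 4712 [ 0.6007 -0.0392  0.1281] ((598.8342895507812, -40.31102752685547), (158.54904174804688, 237.7431182861328), 4.490782260894775)
side pad 191 [ 0.4635 -0.0428  0.1088] ((463.7210693359375, -45.10335159301758), (32.07495880126953, 49.26625442504883), 2.0820865631103516)
side door 5105 [ 0.6003 -0.026   0.1301] ((599.785400390625, -38.586280822753906), (163.76535034179688, 243.9888153076172), 3.7774581909179688)
```

Request:
servo_tool(
  steps=[
    {"tx":1.0,"ty":1.5,"claw":0},
    {"tx":2,"ty":3,"yaw":-5},
    {"tx":2.3,"ty":3.4,"yaw":-5},
    {"tx":2.3,"ty":3.4},
    {"tx":2.3,"ty":3.4},
    {"tx":2.3,"ty":3.4},
    {"tx":2.3,"ty":3.4},
    {"tx":2.3,"ty":3.4},
    {"tx":2.3,"ty":3.4},
    {"tx":2.3,"ty":3.4},
    {"tx":2.3,"ty":3.4},
    {"tx":2.3,"ty":3.4},
    {"tx":2.3,"ty":3.4},
    {"tx":2.3,"ty":3.4},
    {"tx":2.0,"ty":3.0,"tz":-1},
    {"tx":0.5,"ty":0.3,"tz":-3},
    {"tz":-3},
    {"tz":-3},
    {"tz":-1},
    {},
  ],
)

```text
invalid input at $.steps[0]: expected keys tx, ty, tz, yaw, claw
```

Request:
servo_tool(
  steps=[
    {"tx":1.0,"ty":1.5,"tz":0,"yaw":0,"claw":0},
    {"tx":2,"ty":3,"tz":0,"yaw":-5,"claw":0},
    {"tx":2.3,"ty":3.4,"tz":0,"yaw":-5,"claw":0},
    {"tx":2.3,"ty":3.4,"tz":0,"yaw":0,"claw":0},
    {"tx":2.3,"ty":3.4,"tz":0,"yaw":0,"claw":0},
    {"tx":2.3,"ty":3.4,"tz":0,"yaw":0,"claw":0},
    {"tx":2.3,"ty":3.4,"tz":0,"yaw":0,"claw":0},
    {"tx":2.3,"ty":3.4,"tz":0,"yaw":0,"claw":0},
    {"tx":2.3,"ty":3.4,"tz":0,"yaw":0,"claw":0},
    {"tx":2.3,"ty":3.4,"tz":0,"yaw":0,"claw":0},
    {"tx":2.3,"ty":3.4,"tz":0,"yaw":0,"claw":0},
    {"tx":2.3,"ty":3.4,"tz":0,"yaw":0,"claw":0},
    {"tx":2.3,"ty":3.4,"tz":0,"yaw":0,"claw":0},
    {"tx":2.3,"ty":3.4,"tz":0,"yaw":0,"claw":0},
    {"tx":1.7,"ty":3.0,"tz":-1,"yaw":0,"claw":0},
    {"tx":0.5,"ty":0.4,"tz":-3,"yaw":0,"claw":0},
    {"tx":0,"ty":0,"tz":-3,"yaw":0,"claw":0},
    {"tx":0,"ty":0,"tz":-2,"yaw":0,"claw":0},
    {"tx":0,"ty":0,"tz":0,"yaw":0,"claw":0},
    {"tx":0,"ty":0,"tz":0,"yaw":0,"claw":0},
  ],
)

```text
time_s: 2.1
position: [0.4609, -0.0468, 0.1608]
tool_rot: [[0.998, 0.069, -0.0], [0.069, -0.998, 0.0], [-0.0, -0.0, -1.0]]
ft_force: [0.1, 0.4, 0.7]
grip_width: -0.0003
gripper_force: 0.0
```

Request:
servo_tool(
  steps=[
    {"tx":0,"ty":0,"tz":-2,"yaw":0,"claw":0},
    {"tx":0,"ty":0,"tz":-1,"yaw":0,"claw":0},
    {"tx":0,"ty":0,"tz":-0.5,"yaw":0,"claw":0},
    {"tx":0,"ty":0,"tz":-0.4,"yaw":0,"claw":0},
    {"tx":0,"ty":0,"tz":-0.4,"yaw":0,"claw":0},
    {"tx":0,"ty":0,"tz":-0.2,"yaw":0,"claw":0},
    {"tx":0,"ty":0,"tz":0,"yaw":0,"claw":0},
  ],
)

```text
time_s: 2.8
position: [0.4598, -0.0468, 0.116]
tool_rot: [[0.998, 0.07, -0.002], [0.07, -0.998, -0.0], [-0.002, 0.0, -1.0]]
ft_force: [-8.3, -1.8, 7.5]
grip_width: -0.0001
gripper_force: 4.5
```

Request:
servo_tool(
  steps=[
    {"tx":0,"ty":0,"tz":-0.2,"yaw":0,"claw":0},
    {"tx":0,"ty":0,"tz":0,"yaw":0,"claw":0},
  ],
)

```text
time_s: 3.0
position: [0.4598, -0.0468, 0.1153]
tool_rot: [[0.998, 0.07, -0.001], [0.07, -0.998, -0.001], [-0.001, 0.001, -1.0]]
ft_force: [-13.5, 0.1, 23.3]
grip_width: 0.0001
gripper_force: 13.0
```

```bash
python3 - <<'E'
from h import *
grab('side','side1.png')
E
```

```text
(no output)
```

View pics/side1.png

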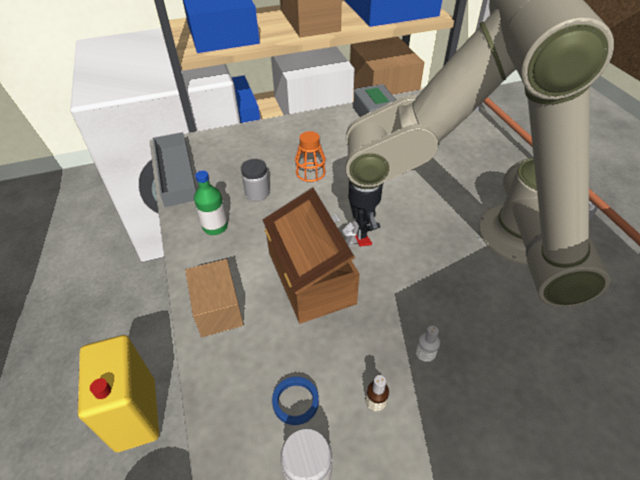

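The door is springing open (front edge raised at (345,255)) and the lever is at its stop. I'll back off and go to the burnt-out bulb.

Request:
servo_tool(
  steps=[
    {"tx":0,"ty":0,"tz":0.5,"yaw":0,"claw":0},
    {"tx":-0.2,"ty":0,"tz":2,"yaw":0,"claw":0},
    {"tx":0,"ty":0,"tz":3.5,"yaw":0,"claw":0},
    {"tx":0,"ty":1,"tz":3.5,"yaw":0,"claw":2},
    {"tx":0,"ty":2.5,"tz":3,"yaw":0,"claw":5},
    {"tx":1,"ty":3.5,"tz":0,"yaw":0,"claw":5},
    {"tx":1.2,"ty":3.5,"tz":0,"yaw":0,"claw":5},
    {"tx":1.2,"ty":3.5,"tz":0,"yaw":0,"claw":5},
    {"tx":1.2,"ty":3.5,"tz":0,"yaw":0,"claw":5},
    {"tx":1.2,"ty":3.5,"tz":0,"yaw":0,"claw":5},
    {"tx":1.2,"ty":3.5,"tz":0,"yaw":0,"claw":5},
    {"tx":1.2,"ty":3.5,"tz":0,"yaw":0,"claw":5},
    {"tx":1.2,"ty":3.5,"tz":0,"yaw":0,"claw":5},
    {"tx":1.2,"ty":3.5,"tz":0,"yaw":0,"claw":5},
    {"tx":0.6,"ty":1.5,"tz":0,"yaw":0,"claw":5},
    {"tx":0,"ty":0,"tz":0,"yaw":0,"claw":5},
    {"tx":0,"ty":0,"tz":0,"yaw":0,"claw":5},
  ],
)

```text
time_s: 4.75
position: [0.5707, 0.318, 0.2385]
tool_rot: [[0.998, 0.069, 0.0], [0.069, -0.998, -0.0], [0.0, 0.0, -1.0]]
ft_force: [0.6, -0.3, 0.1]
grip_width: 0.0503
gripper_force: 0.0
```

```bash
python3 - <<'E'
from h import *
print(env.observe()['position'])
im,d,P,m,f=grab('wrist','w1.png')
Q=P.reshape(-1,3)
S=Q[(Q[:,2]>.085)&(Q[:,2]<.115)&(abs(Q[:,0]-.57)<.03)&(abs(Q[:,1]-.32)<.03)];print(len(S),S.mean(0) if len(S) else 0,S[:,2].max() if len(S) else 0)
im,d,P,m,f=grab('top')
Q=P.reshape(-1,3);Q=Q[np.isfinite(Q).all(1)]
# open door + interior
S=Q[(Q[:,2]>.2)&(Q[:,0]>.55)&(Q[:,0]<.75)&(Q[:,1]<.12)&(Q[:,1]>-.2)]
print('door',len(S),S.min(0),S.max(0),S.mean(0))
S=Q[(Q[:,2]>.255)&(Q[:,0]>.55)&(Q[:,0]<.75)&(Q[:,1]<.12)&(Q[:,1]>-.2)]
print(np.polyfit(S[:,1],S[:,0],1) if len(S) else 0)
R=Q[(abs(Q[:,2]-.118)<.004)&(Q[:,0]>.5)&(Q[:,0]<.70)&(Q[:,1]<.12)&(Q[:,1]>-.2)]
print('rim',len(R),cv2.minAreaRect((R[:,:2]*1000).astype(np.float32)))
F=Q[(abs(Q[:,2]-.012)<.012)&(Q[:,0]>.53)&(Q[:,0]<.66)&(Q[:,1]<.08)&(Q[:,1]>-.03)]
print('floor',len(F),F.min(0),F.max(0))
E
```

```text
[0.57065236 0.31795835 0.23852768]
815 [0.56958943 0.31951641 0.09987339] 0.10462147743618105
door 975 [ 0.64639067 -0.15570837  0.20001005] [0.67229792 0.0840739  0.28410116] [ 0.65804447 -0.03562529  0.25365862]
[-0.06156158  0.65608607]
rim 981 ((595.9561767578125, -39.98882293701172), (151.29994201660156, 240.2567901611328), 3.4561758041381836)
floor 1622 [ 5.41517309e-01 -2.99989287e-02  4.11749436e-05] [0.65993372 0.07372011 0.02306962]
```

View pics/w1.png

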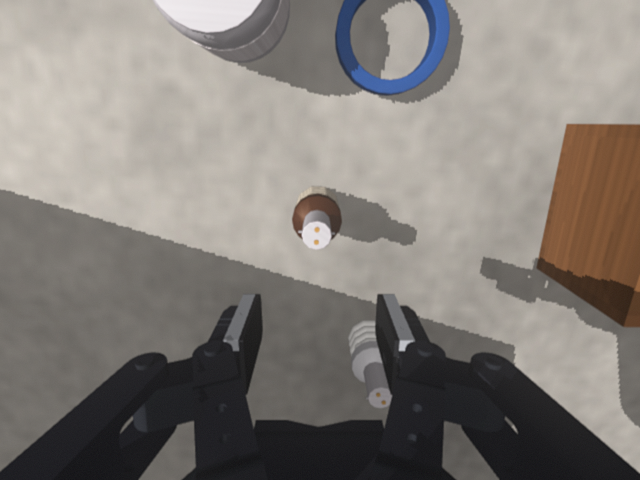

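The wrist view shows the brown collar and cap at (316,230), centred between the fingers; the fitted position agrees to about 2 mm. Descending to grip the cap.

Request:
servo_tool(
  newtons=25,
  steps=[
    {"tx":-0.1,"ty":0.1,"tz":-3,"yaw":0,"claw":5},
    {"tx":0,"ty":0,"tz":-4,"yaw":0,"claw":5},
    {"tx":0,"ty":0,"tz":-4,"yaw":0,"claw":5},
    {"tx":0,"ty":0,"tz":-3,"yaw":0,"claw":5},
    {"tx":0,"ty":0,"tz":-1.3,"yaw":0,"claw":5},
    {"tx":0,"ty":0,"tz":0,"yaw":0,"claw":4},
    {"tx":0,"ty":0,"tz":0,"yaw":0,"claw":3},
    {"tx":0,"ty":0,"tz":0,"yaw":0,"claw":2},
    {"tx":0,"ty":0,"tz":0,"yaw":0,"claw":1.5},
    {"tx":0,"ty":0,"tz":0,"yaw":0,"claw":1.5},
    {"tx":0,"ty":0,"tz":0,"yaw":0,"claw":1.5},
    {"tx":0,"ty":0,"tz":0.5,"yaw":0,"claw":1.5},
  ],
)

```text
time_s: 6.05
position: [0.5698, 0.3193, 0.091]
tool_rot: [[0.998, 0.069, 0.0], [0.069, -0.998, 0.0], [0.0, -0.0, -1.0]]
ft_force: [-0.0, -0.1, -1.6]
grip_width: 0.0223
gripper_force: 25.3
```

Request:
servo_tool(
  steps=[
    {"tx":0,"ty":0,"tz":2,"yaw":0,"claw":1.5},
    {"tx":0,"ty":0,"tz":3.5,"yaw":0,"claw":1.5},
    {"tx":0,"ty":0,"tz":4,"yaw":0,"claw":1.5},
    {"tx":0,"ty":0,"tz":4,"yaw":0,"claw":1.5},
    {"tx":0,"ty":-1,"tz":2,"yaw":0,"claw":1.5},
    {"tx":0,"ty":-2.5,"tz":0,"yaw":0,"claw":1.5},
    {"tx":0.4,"ty":-3.5,"tz":0,"yaw":0,"claw":1.5},
    {"tx":0,"ty":-3.5,"tz":0,"yaw":0,"claw":1.5},
    {"tx":0,"ty":-3.5,"tz":0,"yaw":0,"claw":1.5},
    {"tx":0,"ty":-3.5,"tz":0,"yaw":0,"claw":1.5},
    {"tx":0,"ty":-3.5,"tz":0,"yaw":0,"claw":1.5},
    {"tx":0,"ty":-3.5,"tz":0,"yaw":0,"claw":1.5},
    {"tx":0,"ty":-3.0,"tz":0,"yaw":0,"claw":1.5},
    {"tx":0,"ty":-2,"tz":0,"yaw":0,"claw":1.5},
    {"tx":0,"ty":-0.7,"tz":0,"yaw":0,"claw":1.5},
    {"tx":0,"ty":0,"tz":0,"yaw":0,"claw":1.5},
    {"tx":0,"ty":0,"tz":0,"yaw":0,"claw":1.5},
  ],
)

```text
time_s: 7.75
position: [0.5737, 0.0182, 0.2455]
tool_rot: [[0.998, 0.07, 0.0], [0.07, -0.998, 0.0], [0.0, -0.0, -1.0]]
ft_force: [-0.5, -0.2, -0.7]
grip_width: 0.022
gripper_force: 25.3
```

```bash
python3 - <<'E'
from h import *
grab('side','side2.png'); im,d,P,m,f=grab('wrist','w2.png')
E
python3 -c "
import cv2,numpy as np
cv2.imwrite('pics/c2.png',np.hstack([cv2.resize(cv2.imread('pics/side2.png')[120:340,200:420],(400,400)),cv2.resize(cv2.imread('pics/w2.png'),(400,400))]))"
```

```text
(no output)
```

View pics/c2.png

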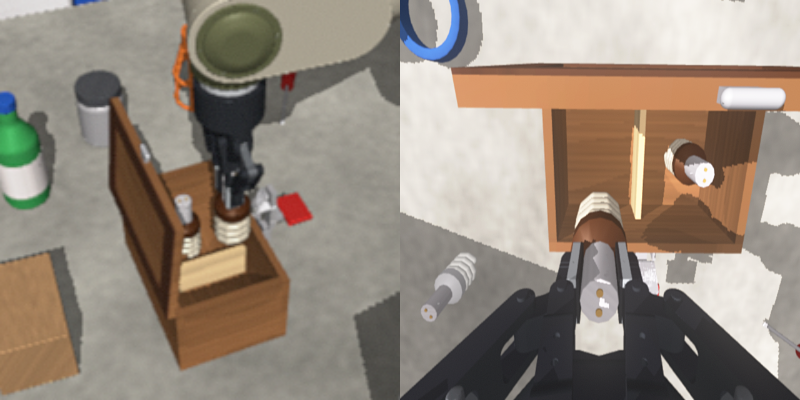

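The side view (left) shows the bulb over the front of the +y compartment with the old bulb standing behind the partition. The wrist view (right) shows the door upright with its striker at (750,97). Lowering.

Request:
servo_tool(
  steps=[
    {"tx":0,"ty":0,"tz":-2,"yaw":0,"claw":1.5},
    {"tx":0,"ty":0,"tz":-3,"yaw":0,"claw":1.5},
    {"tx":0,"ty":0,"tz":-3,"yaw":0,"claw":1.5},
    {"tx":0,"ty":0,"tz":-3,"yaw":0,"claw":1.5},
    {"tx":0,"ty":0,"tz":-2,"yaw":0,"claw":1.5},
    {"tx":0,"ty":0,"tz":-1,"yaw":0,"claw":1.5},
    {"tx":0,"ty":0,"tz":-0.5,"yaw":0,"claw":1.5},
    {"tx":0,"ty":0,"tz":-0.3,"yaw":0,"claw":1.5},
    {"tx":0,"ty":0,"tz":-0.2,"yaw":0,"claw":1.5},
    {"tx":0,"ty":0,"tz":0,"yaw":0,"claw":1.5},
  ],
)

```text
time_s: 8.85
position: [0.574, 0.0173, 0.0958]
tool_rot: [[0.998, 0.069, 0.001], [0.069, -0.998, -0.0], [0.001, 0.0, -1.0]]
ft_force: [-0.8, -0.4, -0.5]
grip_width: 0.0221
gripper_force: 25.3
```

Request:
servo_tool(
  steps=[
    {"tx":0,"ty":0,"tz":-0.1,"yaw":0,"claw":1.5},
    {"tx":0,"ty":0,"tz":-0.1,"yaw":0,"claw":1.5},
    {"tx":0,"ty":0,"tz":0,"yaw":0,"claw":1.5},
  ],
)

```text
time_s: 9.15
position: [0.5743, 0.0173, 0.0954]
tool_rot: [[0.998, 0.069, 0.003], [0.069, -0.998, -0.0], [0.003, 0.001, -1.0]]
ft_force: [-2.8, 0.4, 12.6]
grip_width: 0.0224
gripper_force: 26.6
```

Request:
servo_tool(
  steps=[
    {"tx":0,"ty":0,"tz":0.1,"yaw":0,"claw":1.5},
    {"tx":0,"ty":0,"tz":0,"yaw":0,"claw":3},
    {"tx":0,"ty":0,"tz":0,"yaw":0,"claw":4.5},
    {"tx":0,"ty":0,"tz":0,"yaw":0,"claw":4.5},
    {"tx":0,"ty":0,"tz":0,"yaw":0,"claw":4.5},
    {"tx":0,"ty":0,"tz":1,"yaw":0,"claw":4.5},
    {"tx":0,"ty":0,"tz":3,"yaw":0,"claw":4.5},
    {"tx":0,"ty":0,"tz":4,"yaw":0,"claw":4.5},
    {"tx":0,"ty":0,"tz":4,"yaw":0,"claw":4.5},
    {"tx":0,"ty":0,"tz":4,"yaw":0,"claw":2},
    {"tx":0,"ty":0,"tz":4,"yaw":0,"claw":0},
    {"tx":0,"ty":0,"tz":0,"yaw":0,"claw":0},
  ],
)

```text
time_s: 10.35
position: [0.5749, 0.0172, 0.3008]
tool_rot: [[0.998, 0.069, 0.011], [0.069, -0.998, -0.002], [0.011, 0.003, -1.0]]
ft_force: [-0.1, 0.2, -0.7]
grip_width: 0.0012
gripper_force: 0.0
```

```bash
python3 - <<'E'
from h import *
im,d,P,m,f=grab('side')
im2,*_=grab('wrist')
cv2.imwrite('pics/c3.png',np.hstack([cv2.resize(im[150:350,220:420],(400,400)),cv2.resize(im2,(400,400))])[...,::-1])
Q=P.reshape(-1,3);Q=Q[np.isfinite(Q).all(1)]
for nm,y0 in(('dead',.017),('old',-.09)):
  S=Q[(Q[:,2]>.095)&(Q[:,2]<.117)&(abs(Q[:,0]-.6)<.055)&(abs(Q[:,1]-y0)<.045)];print(nm,len(S),S.mean(0),S[:,2].max())
im,d,P,m,f=grab('top');Q=P.reshape(-1,3);Q=Q[np.isfinite(Q).all(1)]
S=Q[(Q[:,2]>.15)&(Q[:,0]>.63)&(Q[:,0]<.70)&(Q[:,1]<-.05)&(Q[:,1]>-.2)]
print(np.polyfit(S[:,2],S[:,0],1),S[:,2].max())
E
```

```text
dead 99 [0.57354837 0.01974141 0.10796961] 0.1147555943974442
old 83 [ 0.60221513 -0.10160723  0.10750778] 0.11495479216897275
[-0.05860933  0.67771502] 0.276170114178266
```

View pics/c3.png

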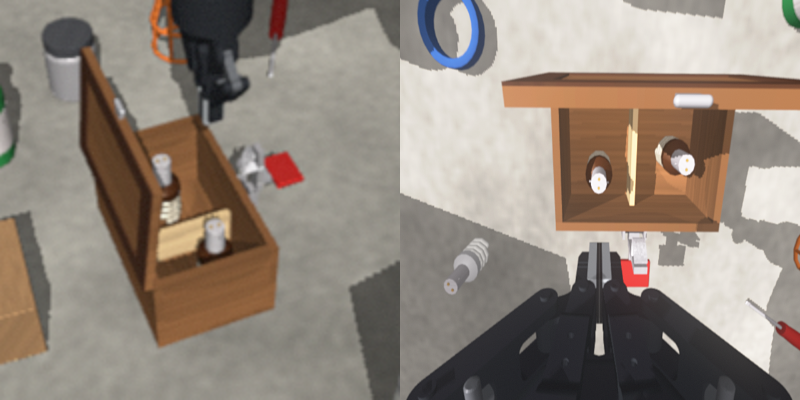

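The burnt-out bulb stands in the +y compartment (cap at (598,180) in the wrist half), the old bulb stands at (680,160), and the door is upright. Going over the door to its back.

Request:
servo_tool(
  steps=[
    {"tx":0,"ty":0,"tz":2.5,"yaw":0,"claw":0},
    {"tx":0,"ty":-0.7,"tz":1.5,"yaw":0,"claw":0},
    {"tx":2,"ty":-1,"tz":0,"yaw":0,"claw":0},
    {"tx":2.5,"ty":0,"tz":0,"yaw":0,"claw":0},
    {"tx":2.5,"ty":0,"tz":0,"yaw":0,"claw":0},
    {"tx":2.5,"ty":0,"tz":0,"yaw":0,"claw":0},
    {"tx":2.5,"ty":0,"tz":0,"yaw":0,"claw":0},
    {"tx":2,"ty":0,"tz":0,"yaw":0,"claw":0},
    {"tx":0.5,"ty":0,"tz":0,"yaw":0,"claw":0},
    {"tx":0,"ty":0,"tz":0,"yaw":0,"claw":0},
  ],
)

```text
time_s: 11.5
position: [0.7189, 0.0002, 0.3324]
tool_rot: [[0.998, 0.069, -0.003], [0.069, -0.998, 0.0], [-0.003, -0.001, -1.0]]
ft_force: [0.2, -0.5, 0.4]
grip_width: 0.0001
gripper_force: 0.0
```

Request:
servo_tool(
  steps=[
    {"tx":0,"ty":0,"tz":-2.5,"yaw":0,"claw":0},
    {"tx":0,"ty":0,"tz":-3,"yaw":0,"claw":0},
    {"tx":0,"ty":0,"tz":-2.4,"yaw":0,"claw":0},
    {"tx":-1.5,"ty":0,"tz":0,"yaw":0,"claw":0},
    {"tx":-1.5,"ty":0,"tz":0,"yaw":0,"claw":0},
    {"tx":-1.2,"ty":0,"tz":0,"yaw":0,"claw":0},
    {"tx":-0.8,"ty":0,"tz":0,"yaw":0,"claw":0},
    {"tx":-0.9,"ty":0,"tz":0,"yaw":0,"claw":0},
    {"tx":-1,"ty":0,"tz":-0.2,"yaw":0,"claw":0},
    {"tx":-1,"ty":0,"tz":-0.3,"yaw":0,"claw":0},
  ],
)

```text
time_s: 12.5
position: [0.6393, -0.0001, 0.2509]
tool_rot: [[0.998, 0.069, 0.002], [0.069, -0.998, -0.001], [0.002, 0.001, -1.0]]
ft_force: [2.8, -2.4, 0.9]
grip_width: 0.0003
gripper_force: 1.5
```

Request:
servo_tool(
  steps=[
    {"tx":-1,"ty":0,"tz":-0.5,"yaw":0,"claw":0},
    {"tx":-0.9,"ty":0,"tz":-0.5,"yaw":0,"claw":0},
    {"tx":-0.9,"ty":0,"tz":-0.5,"yaw":0,"claw":0},
    {"tx":-0.9,"ty":0,"tz":-0.6,"yaw":0,"claw":0},
    {"tx":-0.9,"ty":0,"tz":-0.7,"yaw":0,"claw":0},
    {"tx":-0.8,"ty":0,"tz":-0.7,"yaw":0,"claw":0},
    {"tx":-0.7,"ty":0,"tz":-0.8,"yaw":0,"claw":0},
    {"tx":-0.7,"ty":0,"tz":-0.9,"yaw":0,"claw":0},
    {"tx":-0.6,"ty":0,"tz":-0.9,"yaw":0,"claw":0},
    {"tx":-0.5,"ty":0,"tz":-1,"yaw":0,"claw":0},
    {"tx":-0.3,"ty":0,"tz":-0.8,"yaw":0,"claw":0},
    {"tx":-0.2,"ty":0,"tz":-0.7,"yaw":0,"claw":0},
  ],
)

```text
time_s: 13.7
position: [0.5554, 0.0002, 0.1644]
tool_rot: [[0.998, 0.069, 0.001], [0.069, -0.998, -0.0], [0.001, 0.001, -1.0]]
ft_force: [1.6, -1.6, 7.0]
grip_width: -0.0003
gripper_force: 3.8
```

Request:
servo_tool(
  steps=[
    {"tx":-0.1,"ty":0,"tz":-0.4,"yaw":0,"claw":0},
    {"tx":-0.1,"ty":0,"tz":-0.4,"yaw":0,"claw":0},
    {"tx":-0.1,"ty":0,"tz":-0.4,"yaw":0,"claw":0},
    {"tx":0,"ty":0,"tz":-0.3,"yaw":0,"claw":0},
    {"tx":0,"ty":0,"tz":-0.2,"yaw":0,"claw":0},
    {"tx":0,"ty":0,"tz":-0.1,"yaw":0,"claw":0},
    {"tx":0,"ty":0,"tz":0,"yaw":0,"claw":0},
  ],
)

```text
time_s: 14.4
position: [0.5525, 0.0003, 0.1468]
tool_rot: [[0.998, 0.069, -0.0], [0.069, -0.998, -0.0], [-0.0, 0.0, -1.0]]
ft_force: [-1.8, -0.6, 7.5]
grip_width: 0.0001
gripper_force: 3.8
```

Request:
servo_tool(
  steps=[
    {"tx":0,"ty":0,"tz":-0.1,"yaw":0,"claw":0},
    {"tx":0,"ty":0,"tz":-0.1,"yaw":0,"claw":0},
    {"tx":0,"ty":0,"tz":0,"yaw":0,"claw":0},
  ],
)

```text
time_s: 14.7
position: [0.5525, 0.0003, 0.1462]
tool_rot: [[0.998, 0.069, 0.001], [0.069, -0.998, -0.001], [0.001, 0.001, -1.0]]
ft_force: [-6.2, 0.0, 18.6]
grip_width: 0.0002
gripper_force: 9.7
```

Hard against the stop. Lifting off slowly and checking.

Request:
servo_tool(
  steps=[
    {"tx":0,"ty":0,"tz":0.3,"yaw":0,"claw":0},
    {"tx":0,"ty":0,"tz":0.5,"yaw":0,"claw":0},
    {"tx":0,"ty":0,"tz":2,"yaw":0,"claw":0},
    {"tx":0,"ty":0,"tz":4,"yaw":0,"claw":0},
    {"tx":0,"ty":0,"tz":4,"yaw":0,"claw":0},
    {"tx":-2,"ty":2,"tz":3,"yaw":0,"claw":0},
    {"tx":-3,"ty":3,"tz":1,"yaw":0,"claw":0},
    {"tx":-3,"ty":4,"tz":0,"yaw":0,"claw":0},
    {"tx":-1,"ty":4,"tz":0,"yaw":0,"claw":0},
    {"tx":0,"ty":2,"tz":0,"yaw":0,"claw":0},
    {"tx":0,"ty":0,"tz":0,"yaw":0,"claw":0},
    {"tx":0,"ty":0,"tz":0,"yaw":0,"claw":0},
  ],
)

```text
time_s: 15.9
position: [0.4626, 0.1502, 0.292]
tool_rot: [[0.998, 0.07, -0.001], [0.07, -0.998, -0.0], [-0.001, 0.0, -1.0]]
ft_force: [0.7, -0.4, 0.6]
grip_width: -0.0
gripper_force: 0.0
```

```bash
python3 - <<'E'
from h import *
im,d,P,m,f=grab('top','t4.png')
Q=P.reshape(-1,3);Q=Q[np.isfinite(Q).all(1)]
S=Q[(Q[:,2]>.1)&(Q[:,2]<.18)&(abs(Q[:,0]-.6)<.06)&(abs(Q[:,1]+.1)<.05)]
print('door z fit vs x',np.polyfit(S[:,0],S[:,2],1),S[:,2].mean())
i=im.astype(int);M=(i[...,0]>150)&(i[...,1]<60)&(i[...,2]<60)&(abs(P[...,0]-.46)<.04)&(abs(P[...,1]+.045)<.05)
print('pad',P[M].mean(0),M.sum())
im2,*_=grab('side');cv2.imwrite('pics/c4.png',np.hstack([im[150:400,150:550],im2[100:350,150:550]])[...,::-1])
E
```

```text
door z fit vs x [-0.00548988  0.13152146] 0.12822864238535947
pad [ 0.46005906 -0.04756774  0.10688256] 273
```

View pics/c4.png

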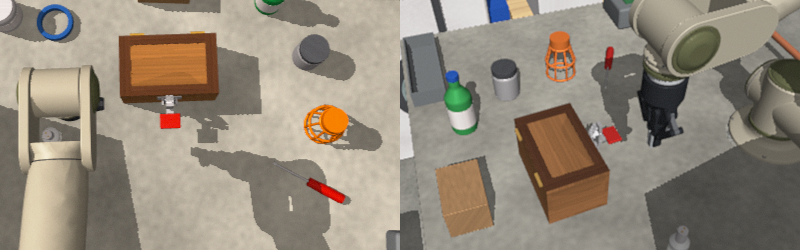

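Both views show the door flat and shut, the red pad back up at its starting height, and the cage and jar where they were. The arm is clear of everything.

```bash
python3 -c "
from rig import env
print(env.close_job())"
```

```text
the job is handed in; nothing more can be done
None
```

The job is handed in, with no verdict returned: the burnt-out bulb was set down standing in the empty compartment, and the last pictures show the door shut flat, the lever sprung back up and the cage and jar unmoved; the arm never touched the good bulb.

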